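# Weigh the pail of bisque scraps on the spring balance

### The job

Swing the flat-lying bail of the scrap pail upright while the pail stays standing on the table, then hang the pail by its bail in the red twin hook of the spring balance. Ease the weight on slowly: lower it until the balance alone carries the pail before you let go, so that the hook never drops, springs up or gets pushed down hard, and leave the pail hanging still. Do not tip the pail, and leave the pots and tools alone.

Things in the scene. Friction and masses are not known exactly. Their poses are not given: they have to be found in the camera images.
- pail: Loose white plastic pail with bisque scraps in it, 112 mm across the rim, 100 mm tall, 0.36 to 0.93 kg in all (not known beforehand); origin at the centre of its underside, z up. Its bail is hinged at two ears, on an axis along the pail's y, 90 mm above the underside.
- bail (a joint): Angle of the pail's swing bail: 0 = lying flat, level, sticking out to the pail's -x side; 1.57 = upright above the pail; up to 3.14 = flat on the +x side. Stiff hinge (0.035 N m) that stays where it is left. The grip does not spin on the wire: pinched firmly while the bail swings, it drags the pail over, so push the bail up with the fingers loosely about it.
- bail_grip (a point): Centre of the bail's wooden grip: a rod 12 mm thick and 64 mm long along the pail's y, 105 mm from the hinge axis. To either side of the grip the bail goes on straight as bare steel wire 6 mm thick, to 56 mm from the centre, then bends to the ears at 66 mm. Flat, the grip stands 43 mm clear of the rim. Site axes turn with the bail; at joint 0 they are the pail's.
- balance: Spring balance: grey foot screwed to the table, aluminium column 34 x 44 mm and 308 mm tall, and a red twin hook on a sprung slide that sticks out from it to the balance's -x side (roughly towards the robot). Origin on the table straight below the hook's seat; the column's centre is 150 mm from it along the balance's +x, its near face 133 mm (the hook's red cross bar 108 mm); z up. Nothing stands under or above the seat.
- hook (a joint): How far the twin hook has been pulled down on its spring, m: 0 unloaded (seat 290 mm above the table), stop at 0.085. Spring 130 N/m, damped (6 N s/m): the hook sinks 7.7 mm for each newton, 27 to 70 mm for the pail.
- hook_seat (a point): The place for the bail's centre line when hung, midway between the two prongs. Prongs: 8 mm rods along the balance's x, 46 mm to either side (the grip and the fingers go between, the bare wire lies on them). Each has a shallow saddle at the seat, sloping up 18 mm to a free tip 22 mm towards -x, and up 12 mm over 22 mm towards +x. The prongs enter the bail from their tips; bail along the balance's y. The point moves with the hook; axes are the balance's.
- cup: terracotta cup, 72 mm wide, 62 mm tall; origin under its centre; bystander
- bowl: blue glazed bowl, 108 mm wide, 50 mm tall; origin under its centre; bystander
- jar: terracotta jar, 88 mm wide, 75 mm tall; origin under its centre; bystander
- rib: flat wooden rib, 85 x 45 x 8 mm, lying; origin under its centre; bystander
- loop_tool: trimming tool with a dark wooden handle and a wire loop, 180 mm long along its x, 12 mm thick; bystander
- roller: small wooden roller, 38 mm thick, 200 mm long along its y with handles; bystander
Not all that is in view belongs to the job. Leave any yellow look-alike of the pail alone.

How it is judged (in metres and radians):
On the way, in this order (a step that is already met when the one before it is completed fails the run):
1. the bail is upright (within 0.25 rad) and the pail still stands on the table (value of joint bail between 1.32 and 1.82 rad and height (world z) of pail below 0.008 m and angle between pail's own z axis and vertical below 0.12 rad), for 0.1 s.
2. the bail lies in the hook's saddles, the pail is off the table and its weight has begun to pull the hook down (distance between bail_grip and hook_seat below 0.016 m and height (world z) of pail above 0.012 m and value of joint hook above 0.008 m), for 0.1 s.
At the end, for the whole second after the job is handed in: The pail hangs by its bail in the twin hook, grip centre within 16 mm of the hook's seat, underside more than 12 mm off the table, tilted less than 0.3 rad, its weight (over 2.5 N) on the balance, at rest (under 30 mm/s and 0.35 rad/s), let go (distance between bail_grip and hook_seat below 0.016 m and value of joint hook above 0.012 m and contact force between pail and balance above 2.5 N and height (world z) of pail above 0.012 m and angle between pail's own z axis and vertical below 0.3 rad and linear speed of pail below 0.03 m/s and angular speed of pail below 0.35 rad/s); the robot touches nothing.
It fails at once if the hook dropped or sprang up: its slide moved faster than 55 mm/s (velocity of joint hook above 0.055 m/s or velocity of joint hook below -0.055 m/s).
It fails at once if the balance was pushed or knocked with more than 18 N (contact force between balance and anything else above 18 N).
It fails at once if the pail was tipped by more than 0.4 rad (angle between pail's own z axis and vertical above 0.4 rad).
It fails at once if another pot or tool was moved by more than 25 mm (distance of any of cup, bowl, jar, rib, loop_tool, roller from where it was at the start of the episode above 0.025 m).
It also fails if it takes over 72 s, if anything falls off the work surface, if the arm or the gripper's body presses on something with over 40 N, if the wrist force passes 120 N, or if a joint passes its speed limit or range.

### The arm

A 6-joint arm with a two-finger parallel gripper is mounted at the origin on the work surface. World frame = base frame: x ahead of the robot, y to its left, z up, the work surface at z = 0. Lengths are in m, angles in degrees, forces in N, time in s.
With the tool pointing down it reaches from about 0.4 to 0.825 m from the base axis. Payload 7 kg.
Tool frame: the origin (TCP) lies at the very end of the fingers, on their centre line; the grasp point (between the pads) lies 19 mm behind it; x points along the fingers, y is the direction in which the jaws open and shut, and the axes are right-handed (so a half turn about x gives the same grasp; the last joint's range is limited). The gripper opens to 88 mm and grips with 3 to 60 N. Pads are 19 mm wide; open, the fingers measure 130 mm over their backs; the gripper's body (78 mm by 193 mm) begins 47 mm behind the grasp point.
Start: joints at [-55.399, 20.546, 0.682, 0, -70.136, -16.507], TCP at [0.21, -0.642, 0.227] pointing down, gripper open.
Joint ranges: [-176.03, 176.03], [-82.01, 121.73], [-58.28, 71.71], [-173.87, 95.51], [-174.79, -0.11], [-173.66, 173.66]. Speed limits (degrees/s): [136.94, 136.94, 172.46, 180, 180, 180].

### API

Orientations are given as [roll, pitch, yaw] about the fixed x, y, z axes, in that order (R = Rz(yaw) Ry(pitch) Rx(roll)).
In Python, from plant import * gives the robot as it stands. The module is installed in compiled form; this text tells all that it offers.
- The arm moves only by the shell command python3 -m creep 'ROWS' [FORCE]. ROWS is a JSON object of lists of equal length, an entry for each row: "jaw": the closure, from -1 (fully open) to 1 (shut); "translation": the shift along the tool's x, y, z in m, a list of three; "roll": the turn about the tool's x in rad. A call has exactly 10 rows; each row shifts and turns the commanded pose from where the row before left it, along the tool's axes as they then stand; what a row does not reach is not made up. A row lasts 1/10 s, in which the tool goes at most 50 mm and 8.59 degrees, less where a joint would pass 70% of its speed; a pose out of reach is approached as far as the arm can. A call with a gripper value outside its range is refused whole. The fingers move at their own pace and stop on an object; FORCE is the grip in N (left out, the last holds). Time passes only in rows, so rows that do not move let the fingers close, or fill a call up. It gives the time, the measured TCP pose, the force and the opening at its end, in the units of the state.
- get_state(): the state, without advancing time (a new reading comes with each control period).
- capture(name): name is "side" or "top" or "wrist"; returns a dict with "image" (420x560x3 uint8, red, green, blue), "fovy" (degrees; the focal length in pixels is half the picture's height over the tangent of half this angle, whatever the lens; pixels are square), "cx", "cy" (the principal point, pixels), "pose" (4x4, takes a point from camera to world coordinates); the wrist camera has in their place "tool_from_camera" (4x4, takes a point from camera to tool coordinates, whose origin is the TCP and whose axes are the tool frame's). Camera axes: x right, y up, looking along -z (the intrinsics and any distortion apply to the point x, -y, -z); pixel columns grow to the right and rows downward; lengths in m; the calibration is good to about 2 mm. A picture is of the moment at which its call begins: read the wrist's pose just before it. There is no depth.
- close_job(): hands the job in, once; it reports no verdict.
The state is a dict: "time_s": time; "joints": joint angles; "qd": joint speeds; "joint_torque": joint torques, N m; "tcp_pos": TCP position; "eef_rot": TCP orientation; "contact_force": force on the tool from outside, world axes, zero at the start; "moment": the same for the moment, N m; "gripper_width": finger opening in m.
Only numpy, scipy, OpenCV 4.12 (cv2) and the standard library are available. Lean on these libraries where they do the work, as an engineer would, in place of code of your own. Each camera call takes 0.05 s, during which the arm holds its last target.

## Working session

There is one attempt and no reset: what is moved stays moved. The work goes in short steps, Python scripts to look and compute and a shell command to move; the robot and the scene stay as the last step left them, time stands still between calls to the robot, and variables do not carry over. Pictures are saved under pics/ and viewed, and the job is handed in when it is done.

```bash
ls; mkdir -p pics; python3 - <<'E'
from plant import *
import cv2
print(get_state())
for n in ("side","top","wrist"):
    c=capture(n); cv2.imwrite(f"pics/{n}0.png",c["image"][:,:,::-1]); print(n,{k:v for k,v in c.items() if k!="image"})
E
```

```text
pics
{'time_s': 0.0, 'joints': array([-5.53979839e+01,  2.05907994e+01,  6.34168969e-01, -1.83087818e-02,
       -7.01367366e+01, -1.65070814e+01]), 'qd': array([ 0.02973732, -0.02867735,  0.12815532, -0.06328366,  0.00606384,
       -0.04527914]), 'joint_torque': array([ 4.38422103e-04, -5.82718134e+01,  2.93053901e+01,  6.99716672e+00,
        6.68471883e-03, -1.82245576e-04]), 'tcp_pos': array([ 0.20946419, -0.64116443,  0.22563857]), 'eef_rot': array([ 96.06365954,  89.90505935, 114.1523593 ]), 'contact_force': array([-0.21557694,  0.13570765, -0.17192492]), 'moment': array([-0.02495625, -0.01574664, -0.00470295]), 'gripper_width': 0.08768275848958931}
side {'fovy': 46.77581576236891, 'cx': 280.2064430344348, 'cy': 203.0808771036437, 'pose': array([[-0.75119001,  0.33753547, -0.56725954, -0.27723509],
       [-0.66006582, -0.3908361 ,  0.64152963,  0.82376851],
       [-0.0051665 ,  0.85633927,  0.5163878 ,  0.82807678],
       [ 0.        ,  0.        ,  0.        ,  1.        ]])}
top {'fovy': 43.96592683667366, 'cx': 284.8494927612679, 'cy': 211.68855873091522, 'pose': array([[-0.00869356,  0.98934721, -0.14531526,  0.24400991],
       [-0.99994115, -0.0095442 , -0.00515756, -0.00236048],
       [-0.00648954,  0.14526187,  0.98937196,  1.6489939 ],
       [ 0.        ,  0.        ,  0.        ,  1.        ]])}
wrist {'fovy': 64.91078830250976, 'cx': 279.09092372849716, 'cy': 208.9312999491202, 'tool_from_camera': array([[ 3.07865730e-04,  2.63910436e-01, -9.64547141e-01,
        -1.57961757e-01],
       [ 9.99999906e-01, -3.77149322e-04,  2.15989504e-04,
         1.01449031e-04],
       [-3.06776416e-04, -9.64547116e-01, -2.63910527e-01,
        -7.07141568e-02],
       [ 0.00000000e+00,  0.00000000e+00,  0.00000000e+00,
         1.00000000e+00]])}
```

View pics/side0.png

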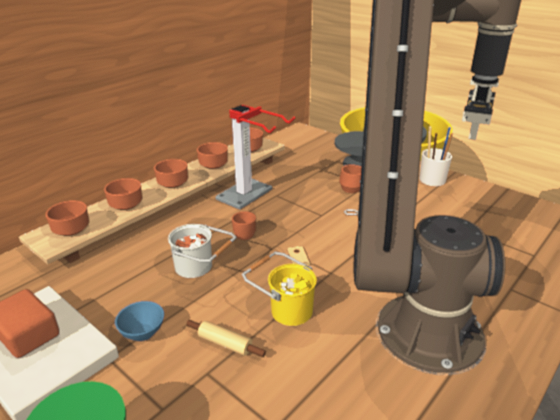

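View pics/top0.png

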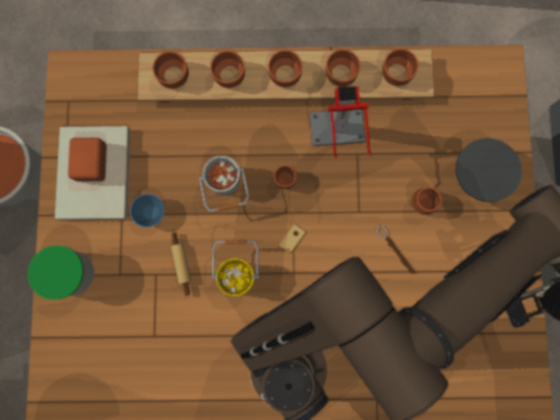

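View pics/wrist0.png

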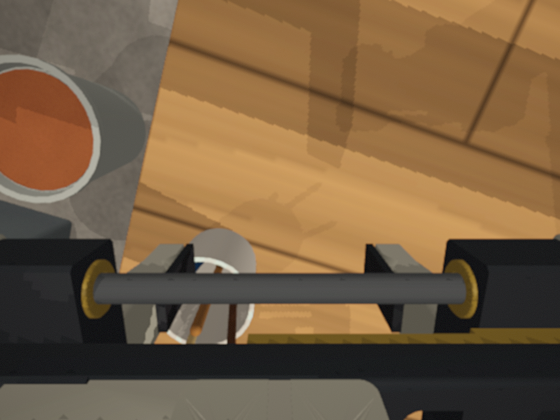

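The side and top views show the white pail at about (192,250) and (222,175), with its bail pointing towards the robot. The balance and its red twin hook are at about (243,150) and (350,110). A yellow decoy pail is at (235,275) in the top view. I'll zoom in next.

```bash
cat > h.py <<'E'
import numpy as np, cv2
from scipy.spatial.transform import Rotation as R
def K(c):
    f=c["image"].shape[0]/2/np.tan(np.radians(c["fovy"])/2); return f,c["cx"],c["cy"]
def pose(c,st=None):
    if "pose" in c: return c["pose"]
    T=np.eye(4); T[:3,:3]=R.from_euler("xyz",st["eef_rot"],degrees=True).as_matrix(); T[:3,3]=st["tcp_pos"]
    return T@c["tool_from_camera"]
def ray(c,px,st=None):
    f,cx,cy=K(c); P=pose(c,st); d=P[:3,:3]@np.array([(px[0]-cx)/f,-(px[1]-cy)/f,-1]); return P[:3,3],d/np.linalg.norm(d)
def onz(c,px,z,st=None):
    o,d=ray(c,px,st); return o+d*(z-o[2])/d[2]
def tri(a,b):
    (o1,d1),(o2,d2)=a,b; A=np.stack([d1,-d2],1); s=np.linalg.lstsq(A,o2-o1,rcond=None)[0]
    p,q=o1+s[0]*d1,o2+s[1]*d2; return (p+q)/2,np.linalg.norm(p-q)
def proj(c,p,st=None):
    f,cx,cy=K(c); q=np.linalg.inv(pose(c,st))@np.append(p,1); return np.array([cx+f*q[0]/-q[2],cy-f*q[1]/-q[2]])
def crop(c,x0,y0,w,h,s,name):
    cv2.imwrite("pics/"+name,cv2.resize(c["image"][y0:y0+h,x0:x0+w,::-1],None,fx=s,fy=s,interpolation=cv2.INTER_CUBIC))
E
python3 - <<'E'
from plant import *; from h import *
s=capture("side");t=capture("top")
crop(t,180,130,130,95,6,"t_pail.png"); crop(t,290,70,110,90,6,"t_bal.png")
crop(s,150,195,130,95,6,"s_pail.png"); crop(s,200,90,110,90,6,"s_bal.png")
E
```

```text
(no output)
```

View pics/t_pail.png

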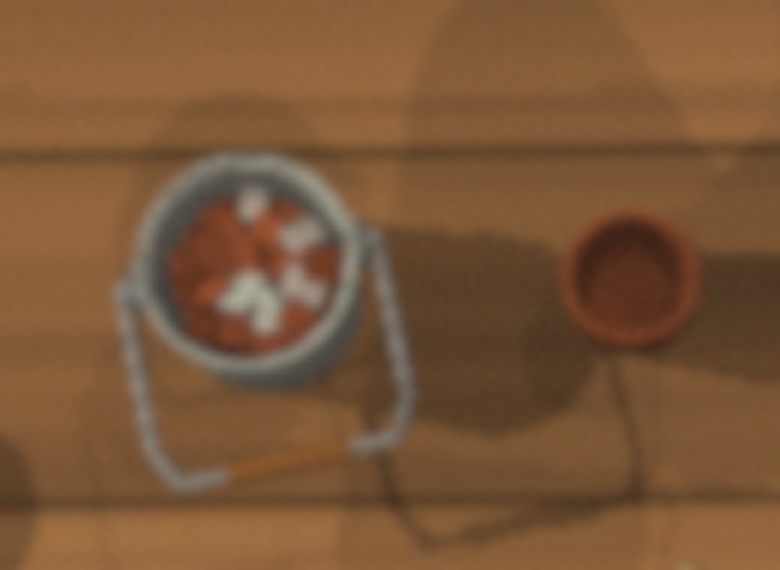

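View pics/t_bal.png

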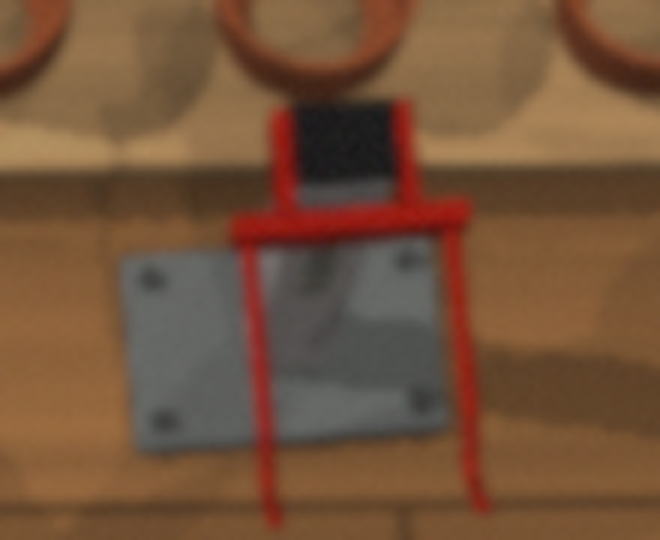

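View pics/s_pail.png

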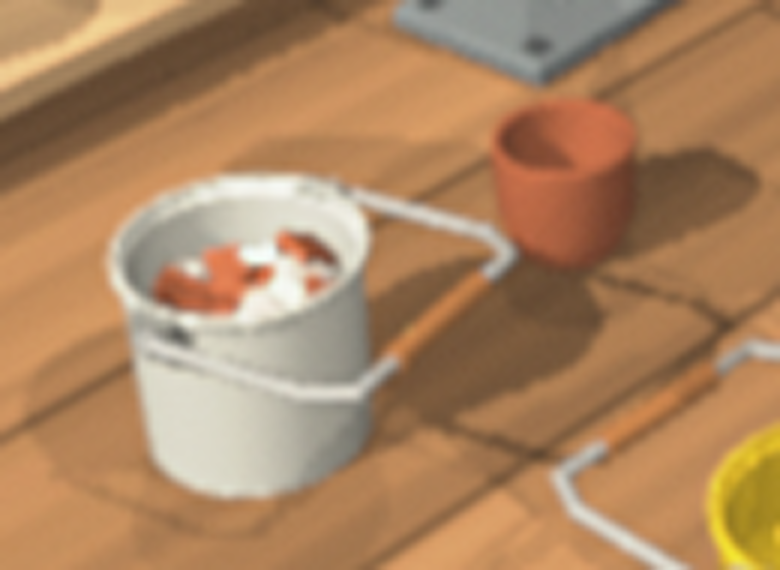

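View pics/s_bal.png

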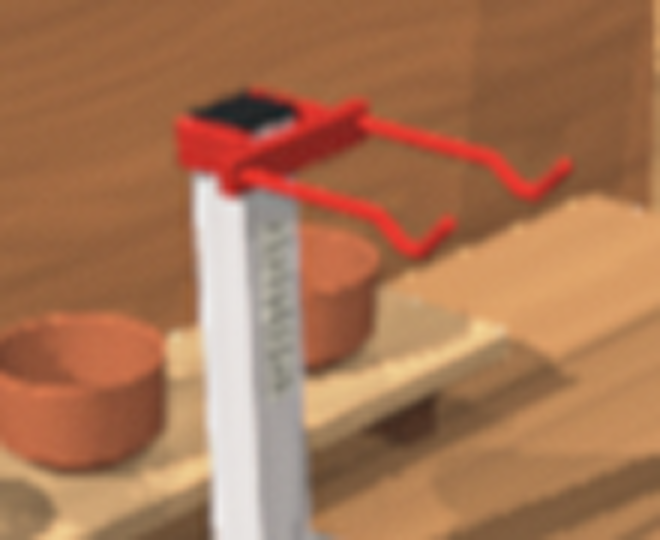

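The pictures show the bail flat, with its wooden grip spanning top-view pixels (218,209)–(238,204) and side-view pixels (216,254)–(231,242). The prong tips are at top (336,157) and (371,155), side (275,127) and (295,117). I'll triangulate from these.

```bash
python3 - <<'E'
from plant import *; from h import *
np.set_printoptions(precision=4,suppress=True)
s=capture("side");t=capture("top")
def T(n,tp,sp):
    p,e=tri(ray(t,tp),ray(s,sp)); print(n,p,"gap",round(e,4)); return p
g1=T("grip L",(218,208.7),(215.8,254.5)); g2=T("grip R",(238.3,203.8),(231.2,241.7))
c1=T("corner L",(210,210.8),(210,260.5)); c2=T("corner R",(247.5,202.5),(235.3,236.7))
a1=T("tip L",(336.2,157),(275,127)); a2=T("tip R",(370.7,154.7),(294.7,117.2))
b1=T("bar L",(331.5,108.5),(239.5,120.5));b2=T("bar R",(366.5,106),(260.5,108))
print("bar",onz(t,(331.5,108.5),.305),onz(t,(366.5,106),.305))
for n,a,b in(("grip",g1,g2),("corner",c1,c2),("tip",a1,a2),("bar",b1,b2)):
    d=a-b; print(n,(a+b)/2,"len",np.linalg.norm(d),"yaw of y axis-90",np.degrees(np.arctan2(d[1],d[0]))-90)
# seat: side ray intersect with vertical plane through each prong
u=((a1-a2)/np.linalg.norm(a1-a2));u[2]=0;u/=np.linalg.norm(u)
xs=np.array([u[1],-u[0],0])
for a,sp in((a1,(269.2,131.7)),(a2,(288.3,121.7))):
    o,d=ray(s,sp); k=(a-o)@u/(d@u); p=o+k*d; print("saddle",p,"from tip along x",(p-a)@xs,"dz",p[2]-a[2])
# pail rim ellipse
im=t["image"]
c=np.array([222,174.5]); print("rim centre approx",onz(t,c,.1))
print("ears",onz(t,(200.5,177.5),.09),onz(t,(242,169),.09))
E
```

```text
grip L [0.4826 0.2071 0.0984] gap 0.0007
grip R [0.4956 0.1447 0.0977] gap 0.0045
corner L [0.4767 0.2315 0.097 ] gap 0.0005
corner R [0.5021 0.1192 0.0963] gap 0.0021
tip L [ 0.5871 -0.1331  0.3024] gap 0.0004
tip R [ 0.5917 -0.2249  0.3038] gap 0.0014
bar L [ 0.725  -0.1255  0.2892] gap 0.0029
bar R [ 0.7262 -0.2188  0.3022] gap 0.0032
bar [ 0.7205 -0.1232  0.305 ] [ 0.7265 -0.2174  0.305 ]
grip [0.4891 0.1759 0.0981] len 0.06377268303458 yaw of y axis-90 11.769446301510456
corner [0.4894 0.1754 0.0967] len 0.11513382582894835 yaw of y axis-90 12.752094988657944
tip [ 0.5894 -0.179   0.3031] len 0.09190155648811323 yaw of y axis-90 2.8509001298502312
bar [ 0.7256 -0.1722  0.2957] len 0.09419976729526666 yaw of y axis-90 0.7368045192537522
saddle [ 0.6085 -0.132   0.2826] from tip along x 0.021478699229321628 dz -0.019822323250634877
saddle [ 0.6146 -0.2237  0.284 ] from tip along x 0.02294492967035506 dz -0.019757342433990077
rim centre approx [0.5878 0.196  0.1   ]
ears [0.5813 0.2631 0.09  ] [0.6066 0.1361 0.09  ]
```

The triangulated points fit the stated sizes: grip length 64 mm, tip spacing 92 mm, and saddle 20 mm below and 22 mm behind the tips. The grip reads about 7 mm higher than the text says, so I'll check it with the wrist camera. Next I'll work out the move in the tool axes.

```bash
cat >> h.py <<'E'
def plan(st,target,jawyaw=None,rolled=0.):
    """target TCP world; jawyaw deg of jaw axis; prints tool-axis shift after rolling"""
    M=R.from_euler("xyz",st["eef_rot"],degrees=True).as_matrix()
    y=M[:,1]; cur=np.degrees(np.arctan2(y[1],y[0])); r=0
    if jawyaw is not None:
        d=(jawyaw-cur+90)%180-90; r=-d   # tool x down: roll + turns yaw negative
        M=M@R.from_euler("x",r,degrees=True).as_matrix()
    sh=M.T@(np.array(target)-st["tcp_pos"])
    print("jawyaw now %.1f roll rad %.4f rows %.1f"%(cur,np.radians(r),abs(r)/8.5),"shift tool",np.round(sh,4),"M",np.round(M,3).tolist())
    return sh
E
python3 - <<'E'
from plant import *; from h import *
st=get_state()
for yaw in (11.8,):
  for tg in ((0.21,-.642,.36),(0.45,-.35,.36),(0.45,0.10,.30)): plan(st,tg,yaw)
E
```

```text
jawyaw now 108.1 roll rad -1.4610 rows 9.8 shift tool [-0.1336 -0.0003 -0.0005] M [[-0.0, -0.979, -0.204], [0.0, -0.204, 0.979], [-1.0, 0.0, 0.0]]
jawyaw now 108.1 roll rad -1.4610 rows 9.8 shift tool [-0.1336 -0.295   0.2362] M [[-0.0, -0.979, -0.204], [0.0, -0.204, 0.979], [-1.0, 0.0, 0.0]]
jawyaw now 108.1 roll rad -1.4610 rows 9.8 shift tool [-0.0734 -0.387   0.6767] M [[-0.0, -0.979, -0.204], [0.0, -0.204, 0.979], [-1.0, 0.0, 0.0]]
```

```bash
python3 -m creep '{"jaw":[-1,-1,-1,-1,-1,-1,-1,-1,-1,-1],"translation":[[-0.015,0,0],[-0.015,0,0],[-0.015,0,0],[-0.015,0,0],[-0.015,0,0],[-0.015,0,0],[-0.015,0,0],[-0.015,0,0],[-0.015,0,0],[-0.005,0,0]],"roll":[-0.146,-0.146,-0.146,-0.146,-0.146,-0.146,-0.146,-0.146,-0.146,-0.146]}' 10
python3 - <<'E'
from plant import *; from h import *
st=get_state()
for tg in ((0.43,-.38,.36),(0.43,0.08,.30)): plan(st,tg,11.8)
E
```

```text
time_s: 1.35
tcp_pos: [0.2097, -0.642, 0.3686]
eef_rot: [-170.0, 89.9, -67.9]
contact_force: [0.4, -0.6, -0.4]
gripper_width: 0.088
jawyaw now -167.9 roll rad 0.0051 rows 0.0 shift tool [ 0.0081 -0.2693  0.2115] M [[0.001, -0.979, -0.204], [-0.002, -0.204, 0.979], [-1.0, -0.0, -0.002]]
jawyaw now -167.9 roll rad 0.0051 rows 0.0 shift tool [ 0.0671 -0.3633  0.6619] M [[0.001, -0.979, -0.204], [-0.002, -0.204, 0.979], [-1.0, -0.0, -0.002]]
```

```bash
python3 -m creep '{"jaw":[-1,-1,-1,-1,-1,-1,-1,-1,-1,-1],"translation":[[0,-0.027,0.021],[0,-0.027,0.021],[0,-0.027,0.021],[0,-0.027,0.021],[0,-0.027,0.021],[0,-0.027,0.021],[0,-0.027,0.021],[0,-0.027,0.021],[0,-0.027,0.021],[0,-0.027,0.021]],"roll":[0,0,0,0,0,0,0,0,0,0]}'
python3 -m creep '{"jaw":[-1,-1,-1,-1,0,0.36,0.36,0.36,0.36,0.36],"translation":[[0.006,-0.01,0.045],[0.006,-0.01,0.045],[0.006,-0.01,0.045],[0.006,-0.01,0.045],[0.006,-0.01,0.045],[0.006,-0.01,0.045],[0.006,-0.01,0.045],[0.006,-0.01,0.045],[0.006,-0.01,0.045],[0.006,-0.01,0.045]],"roll":[0,0,0,0,0,0,0,0,0,0]}'
python3 - <<'E'
from plant import *; from h import *
st=get_state(); print(st["joints"])
w=capture("wrist"); cv2.imwrite("pics/w1.png",w["image"][:,:,::-1])
print(proj(w,[.489,.1755,.095],st))
E
```

```text
time_s: 2.35
tcp_pos: [0.4319, -0.3798, 0.3667]
eef_rot: [-113.1, 90.0, -11.3]
contact_force: [0.2, -0.0, 0.1]
gripper_width: 0.0877
time_s: 3.35
tcp_pos: [0.437, 0.0818, 0.3069]
eef_rot: [-67.3, 89.9, 34.4]
contact_force: [1.4, 0.6, -0.3]
gripper_width: 0.0453
[ 3.61560521e+01 -4.66762072e+00 -1.88403030e+01  2.50551226e-03
 -7.57462558e+01 -2.43917904e+01]
[221.1950775  249.62826575]
```

View pics/w1.png

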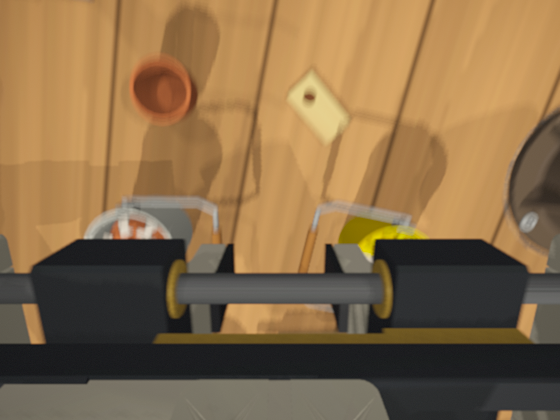

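The wrist picture shows the white pail at lower left with part of its grip at (218,235), largely behind the left finger. The camera looks to the tool's -z side, so I'll move past the grip to see it fully.

```bash
python3 - <<'E'
from plant import *; from h import *
st=get_state()
for tg in ((0.47,0.26,.30),): plan(st,tg,11.8)
E
```

```text
jawyaw now -168.1 roll rad 0.0012 rows 0.0 shift tool [ 0.0058 -0.0675  0.1631] M [[-0.0, -0.979, -0.204], [0.002, -0.204, 0.979], [-1.0, -0.0, 0.002]]
```

```bash
python3 -m creep '{"jaw":[0.36,0.36,0.36,0.36,0.36,0.36,0.36,0.36,0.36,0.36],"translation":[[0,-0.01,0.024],[0,-0.01,0.024],[0,-0.01,0.024],[0,-0.01,0.024],[0,-0.01,0.024],[0,-0.01,0.024],[0,-0.008,0.02],[0,0,0],[0,0,0],[0,0,0]],"roll":[0,0,0,0,0,0,0,0,0,0]}'
python3 - <<'E'
from plant import *; from h import *
st=get_state(); print(st["tcp_pos"],st["eef_rot"],st["contact_force"],st["gripper_width"])
w=capture("wrist"); cv2.imwrite("pics/w2.png",w["image"][:,:,::-1])
print(proj(w,[.489,.1755,.095],st))
E
```

```text
time_s: 4.4
tcp_pos: [0.4706, 0.2539, 0.3066]
eef_rot: [136.4, 90.0, -121.9]
contact_force: [-0.3, 0.2, 1.3]
gripper_width: 0.0283
[0.47063464 0.25392415 0.3065776 ] [ 136.41192563   89.98584093 -121.85365278] [-0.30490237  0.22632311  1.26575184] 0.028337805654187313
[277.34934414 109.31777086]
```

View pics/w2.png

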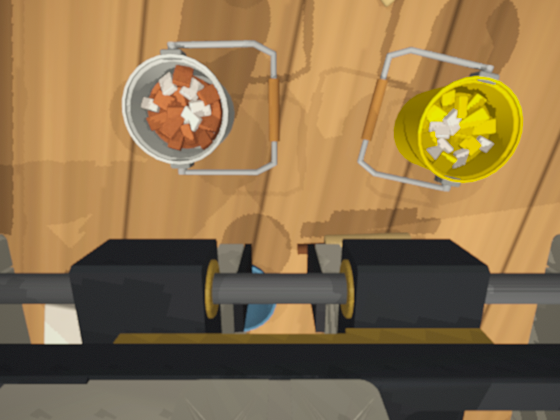

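The grip is now clearly visible in the wrist view from (274,79) to (274,141), running vertically, so the jaws are square to it. I'll measure it again, using wrist and side rays plus wrist parallax.

```bash
python3 - <<'E'
from plant import *; from h import *
np.set_printoptions(precision=4,suppress=True)
st=get_state(); w=capture("wrist");t=capture("top");s=capture("side")
hsv=cv2.cvtColor(w["image"],cv2.COLOR_RGB2HSV)
m=np.zeros(hsv.shape[:2],np.uint8); m[70:150,262:288]=255
g=cv2.inRange(hsv,(5,150,60),(20,255,230))&m
ys,xs=np.nonzero(g); print(len(xs),xs.min(),xs.max(),ys.min(),ys.max()); (cx,cy),(ww,hh),a=cv2.minAreaRect(np.stack([xs,ys],1).astype(np.float32)); print(cx,cy,ww,hh,a)
c=(cx,cy)
for n,cam,px in(("top",t,(228.2,206.2)),("side",s,(223.5,248.1))):
    print(n,tri(ray(w,c,st),ray(cam,px)))
for z in(.09,.097): print(z,onz(w,c,z,st))
p1,p2=onz(w,(cx,cy-30),.095,st),onz(w,(cx,cy+30),.095,st)
print("corners", onz(w,(274.5,50),.093,st),onz(w,(273.5,166),.093,st))
print("ears", onz(w,(172,46),.09,st),onz(w,(181,171),.09,st))
print("wire len scale: grip px",hh,ww)
for z in (.09,.097): print("grip length at z",z,np.linalg.norm(onz(w,(274,ys.min()),z,st)-onz(w,(274,ys.max()+1),z,st)))
cv2.imwrite("pics/m.png",g)
E
```

```text
725 267 280 78 141
273.902099609375 109.47494506835938 63.25337600708008 12.217509269714355 88.40885925292969
top (array([0.4921, 0.1769, 0.0905]), np.float64(0.0018581532644349756))
side (array([0.4915, 0.175 , 0.0955]), np.float64(0.003468083256144128))
0.09 [0.4927 0.1762 0.09  ]
0.097 [0.4926 0.1764 0.097 ]
corners [0.5038 0.1186 0.093 ] [0.4809 0.2361 0.093 ]
ears [0.6087 0.136  0.09  ] [0.5831 0.2636 0.09  ]
wire len scale: grip px 12.217509269714355 63.25337600708008
grip length at z 0.09 0.06671666768620428
grip length at z 0.097 0.06547021536366454
```

```bash
python3 - <<'E'
from plant import *; from h import *
st=get_state()
plan(st,(0.4922,0.176,.15),11.6); plan(st,(0.4922,0.176,.073),11.6)
E
```

```text
jawyaw now -168.3 roll rad 0.0019 rows 0.0 shift tool [ 0.1568 -0.0053 -0.0806] M [[0.0, -0.98, -0.201], [0.0, -0.201, 0.98], [-1.0, -0.0, 0.0]]
jawyaw now -168.3 roll rad 0.0019 rows 0.0 shift tool [ 0.2338 -0.0053 -0.0806] M [[0.0, -0.98, -0.201], [0.0, -0.201, 0.98], [-1.0, -0.0, 0.0]]
```

```bash
python3 -m creep '{"jaw":[0.36,0.36,0.36,0.36,0.36,0.36,0.36,0.36,0.36,0.36],"translation":[[0.01,-0.001,-0.02],[0.02,-0.001,-0.02],[0.025,-0.001,-0.02],[0.025,-0.001,-0.02],[0.025,-0.001,0],[0.025,0,0],[0.02,0,0],[0.006,0,0],[0,0,0],[0,0,0]],"roll":[0,0,0,0,0,0,0,0,0,0]}' 3
python3 - <<'E'
from plant import *; from h import *
st=get_state(); print(st["tcp_pos"],st["contact_force"],st["gripper_width"])
s=capture("side"); crop(s,150,180,130,95,6,"s1.png"); t=capture("top"); crop(t,180,130,130,95,6,"t1.png")
plan(st,(0.4922,0.176,.073),11.6)
E
```

```text
time_s: 5.6
tcp_pos: [0.4925, 0.1773, 0.1516]
eef_rot: [-76.4, 89.9, 25.4]
contact_force: [0.1, 0.1, 0.7]
gripper_width: 0.0279
[0.49250691 0.17727607 0.15164715] [0.06645436 0.09265425 0.66244759] 0.02794730252071498
jawyaw now -168.2 roll rad 0.0027 rows 0.0 shift tool [ 0.0786  0.0007 -0.0012] M [[0.001, -0.98, -0.201], [0.001, -0.201, 0.98], [-1.0, -0.001, 0.0]]
```

View pics/s1.png

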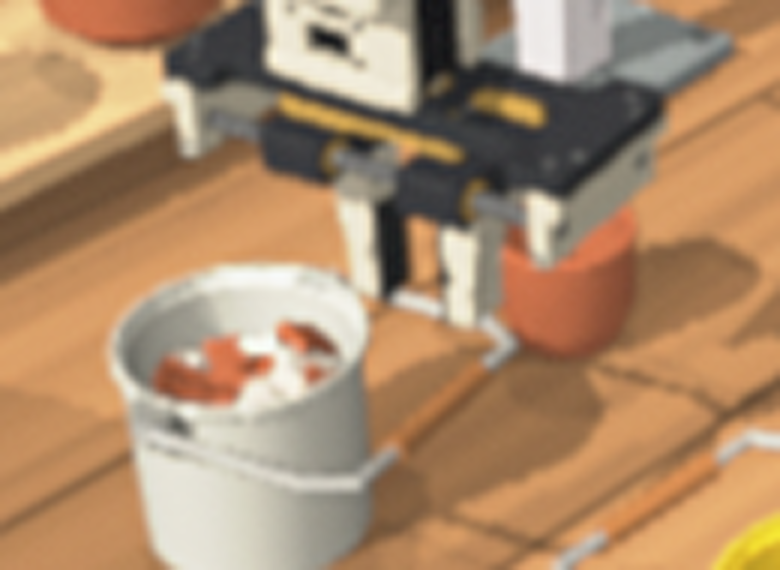

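The fingers straddle the grip from above and stand clear of the rim. I'll go down and pinch lightly at 3 N.

```bash
python3 -m creep '{"jaw":[0.36,0.36,0.36,0.36,0.36,0.36,1,1,1,1],"translation":[[0.015,0,0],[0.015,0,-0.001],[0.015,0,0],[0.015,0,0],[0.013,0,0],[0.006,0,0],[0,0,0],[0,0,0],[0,0,0],[0,0,0]],"roll":[0,0,0,0,0,0,0,0,0,0]}' 3
python3 - <<'E'
from plant import *; from h import *
st=get_state(); print(st["tcp_pos"],st["contact_force"],st["gripper_width"])
s=capture("side"); crop(s,150,180,130,95,6,"s2.png")
E
```

```text
time_s: 6.7
tcp_pos: [0.4927, 0.1765, 0.0724]
eef_rot: [-67.0, 89.9, 34.7]
contact_force: [1.5, 0.9, -0.1]
gripper_width: 0.0119
[0.4927248  0.17645622 0.07236615] [ 1.54572411  0.88495682 -0.07151837] 0.011880471741502195
```

View pics/s2.png

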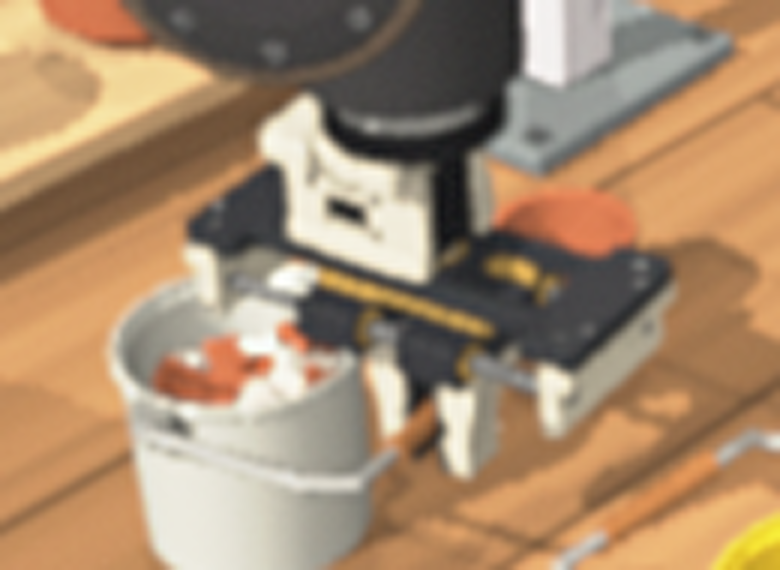

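The grip is pinched, with the opening at 11.9 mm. I'll swing the first 20° along the 105 mm arc.

```bash
python3 -m creep '{"jaw":[1,1,1,1,1,1,1,1,1,1],"translation":[[-0.0046,-0.0001,0],[-0.0046,-0.0003,0],[-0.0046,-0.0005,0],[-0.0045,-0.0007,0],[-0.0045,-0.0009,0],[-0.0045,-0.0011,0],[-0.0044,-0.0013,0],[-0.0043,-0.0014,0],[0,0,0],[0,0,0]],"roll":[0,0,0,0,0,0,0,0,0,0]}' 3
python3 - <<'E'
from plant import *; from h import *
st=get_state(); print(st["tcp_pos"],st["contact_force"],st["gripper_width"])
s=capture("side"); crop(s,150,180,130,95,6,"s3.png")
E
```

```text
time_s: 7.75
tcp_pos: [0.4982, 0.1772, 0.1076]
eef_rot: [43.9, 90.0, 145.7]
contact_force: [2.6, 0.6, -1.5]
gripper_width: 0.012
[0.49821846 0.17724296 0.10758196] [ 2.58347223  0.63202689 -1.45177673] 0.011999656781971286
```

View pics/s3.png

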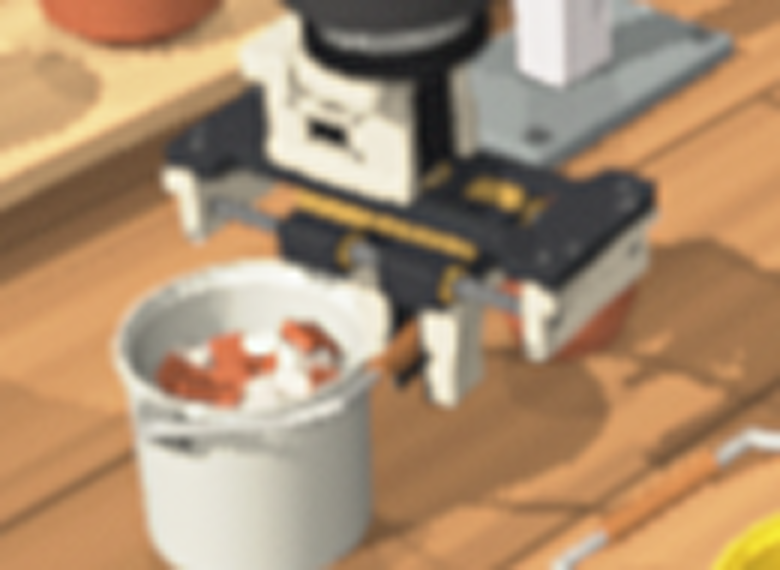

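The bail is rising and the pail is still standing. I'll take it to 45°.

```bash
python3 -m creep '{"jaw":[1,1,1,1,1,1,1,1,1,1],"translation":[[-0.0043,-0.0017,0],[-0.0042,-0.0018,0],[-0.0041,-0.0021,0],[-0.004,-0.0022,0],[-0.0039,-0.0023,0],[-0.0038,-0.0026,0],[-0.0037,-0.0027,0],[-0.0036,-0.0029,0],[-0.0034,-0.003,0],[-0.0033,-0.0032,0]],"roll":[0,0,0,0,0,0,0,0,0,0]}' 3
python3 - <<'E'
from plant import *; from h import *
st=get_state(); print(st["tcp_pos"],st["contact_force"],st["gripper_width"])
s=capture("side"); crop(s,150,180,130,95,6,"s4.png")
E
```

```text
time_s: 8.8
tcp_pos: [0.5224, 0.1823, 0.146]
eef_rot: [100.6, 90.0, -157.6]
contact_force: [3.1, -0.2, -3.8]
gripper_width: 0.0119
[0.52235354 0.18225841 0.1459968 ] [ 3.08602663 -0.15303584 -3.84056508] 0.011850794071001937
```

View pics/s4.png

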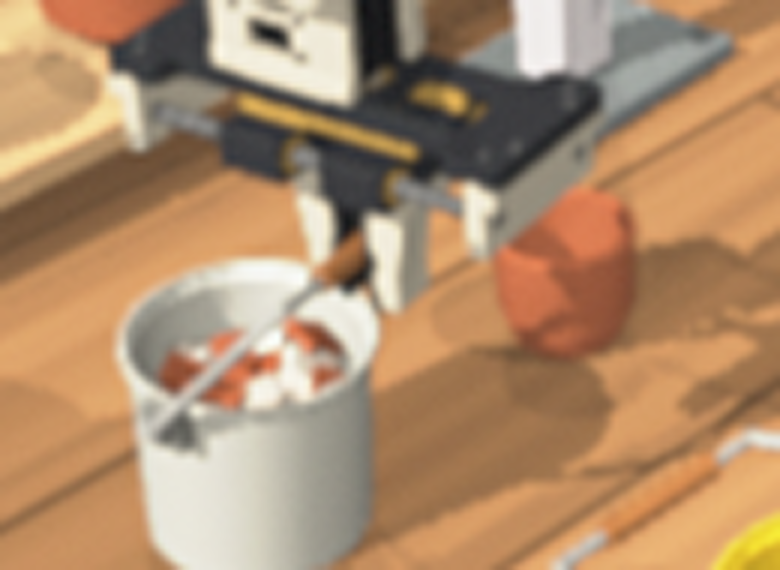

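The bail is at about 45°. I'll loosen the fingers now so nothing drags the pail, then push on along the arc.

```bash
python3 -m creep '{"jaw":[0.6,0.6,0.6,0.6,0.6,0.6,0.6,0.6,0.6,0.6],"translation":[[0,0,0],[0,0,0],[-0.0038,-0.0039,0],[-0.0036,-0.0042,0],[-0.0033,-0.0044,0],[-0.0032,-0.0045,0],[-0.0028,-0.0047,0],[-0.0027,-0.0048,0],[-0.0023,-0.005,0],[-0.0021,-0.0051,0]],"roll":[0,0,0,0,0,0,0,0,0,0]}' 3
python3 - <<'E'
from plant import *; from h import *
st=get_state(); print(st["tcp_pos"],st["contact_force"],st["gripper_width"])
s=capture("side"); crop(s,150,160,130,95,6,"s5.png")
E
```

```text
time_s: 9.85
tcp_pos: [0.5586, 0.1899, 0.1698]
eef_rot: [-83.6, 90.0, 18.2]
contact_force: [-0.5, -0.3, 1.1]
gripper_width: 0.0176
[0.5586389  0.1898736  0.16981323] [-0.45235003 -0.33715269  1.08332949] 0.017584910210146257
```

View pics/s5.png

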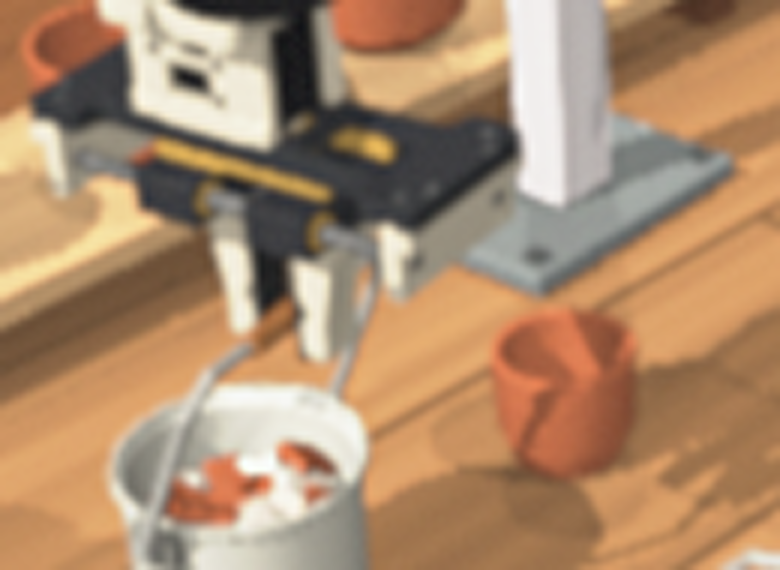

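```bash
python3 -m creep '{"jaw":[0.6,0.6,0.6,0.6,0.6,0.6,0.6,0.6,0.6,0.6],"translation":[[-0.0019,-0.0052,0],[-0.0015,-0.0052,0],[-0.0013,-0.0054,0],[-0.001,-0.0054,0],[-0.0007,-0.0054,0],[-0.0005,-0.0055,0],[-0.0001,-0.0055,0],[0,-0.002,0],[0,0,0],[0,0,0]],"roll":[0,0,0,0,0,0,0,0,0,0]}' 3
python3 - <<'E'
from plant import *; from h import *
st=get_state(); print(st["tcp_pos"],st["contact_force"],st["gripper_width"])
s=capture("side"); crop(s,140,150,130,95,6,"s6.png")
E
```

```text
time_s: 10.9
tcp_pos: [0.5968, 0.1977, 0.1765]
eef_rot: [104.4, 90.0, -153.9]
contact_force: [-0.3, 0.6, -0.3]
gripper_width: 0.0174
[0.59676394 0.19773859 0.17650146] [-0.34933806  0.57026705 -0.34511768] 0.01740486182774894
```

View pics/s6.png

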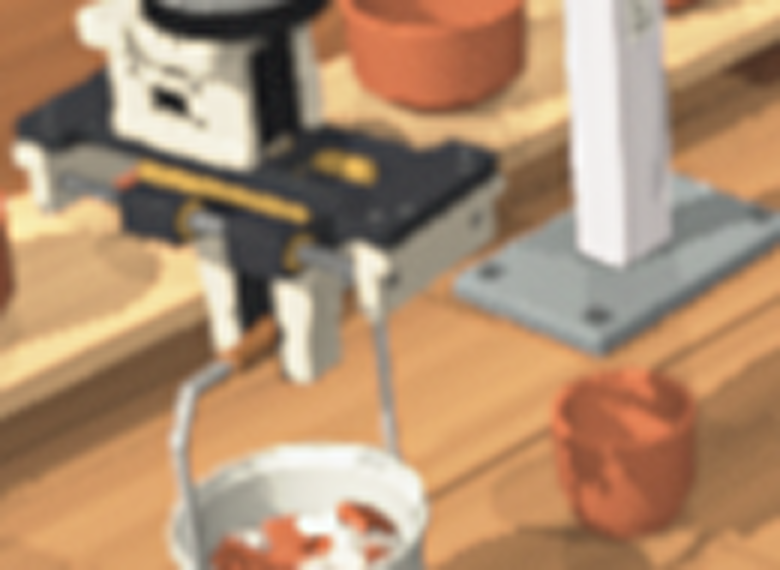

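The bail looks upright. I'll check its angle from the near wire and the ear.

```bash
python3 - <<'E'
from plant import *; from h import *
np.set_printoptions(precision=4,suppress=True)
s=capture("side"); crop(s,140,200,130,95,6,"s7.png")
c=(140+183/6,150+388/6); print("corner",onz(s,c,.19),onz(s,c,.195))
E
```

```text
corner [0.5911 0.2483 0.19  ] [0.5843 0.2528 0.195 ]
```

View pics/s7.png

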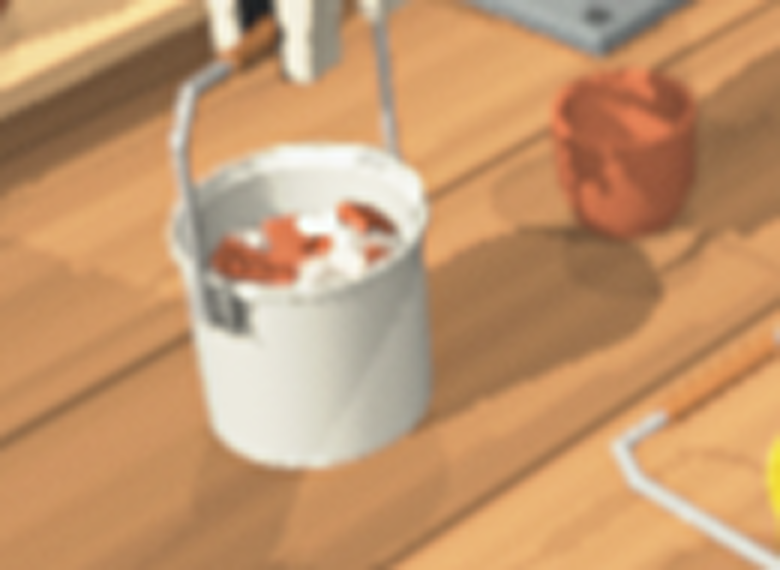

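The near corner lands at (0.584, 0.253) for z = 0.195, and an upright bail predicts (0.585, 0.254). So the bail is upright and the pail is standing. I'll grip firmly and lift.

```bash
python3 -m creep '{"jaw":[1,1,1,1,1,1,1,1,1,1],"translation":[[0,0,0],[0,0,0],[0,0,0],[-0.002,0,0],[-0.004,0,0],[-0.006,0,0],[-0.008,0,0],[-0.01,0,0],[-0.01,0,0],[-0.01,0,0]],"roll":[0,0,0,0,0,0,0,0,0,0]}' 25
python3 -m creep '{"jaw":[1,1,1,1,1,1,1,1,1,1],"translation":[[-0.014,0,0],[-0.015,0,0],[-0.015,0,0],[-0.015,0,0],[-0.014,0,0],[-0.012,0,0],[-0.008,0,0],[-0.004,0,0],[0,0,0],[0,0,0]],"roll":[0,0,0,0,0,0,0,0,0,0]}' 25
python3 - <<'E'
from plant import *; from h import *
st=get_state(); print(st["tcp_pos"],st["contact_force"],st["gripper_width"])
plan(st,(.50,-.184,.320),3.3)
plan(st,(.57,.0,.320),3.3)
s=capture("side"); cv2.imwrite("pics/s8.png",s["image"][:,:,::-1])
E
```

```text
time_s: 12.0
tcp_pos: [0.597, 0.1979, 0.2279]
eef_rot: [-68.4, 90.0, 33.3]
contact_force: [0.3, -0.4, -8.5]
gripper_width: 0.0111
time_s: 13.0
tcp_pos: [0.5965, 0.1977, 0.3229]
eef_rot: [95.9, 89.9, -162.3]
contact_force: [-0.7, -0.0, -8.9]
gripper_width: 0.011
[0.59654089 0.19772492 0.32293161] [-0.73110467 -0.03951523 -8.9012825 ] 0.011048328997134127
jawyaw now -168.3 roll rad 0.1473 rows 1.0 shift tool [ 0.0032  0.1184 -0.3755] M [[-0.001, -0.998, -0.058], [-0.0, -0.058, 0.998], [-1.0, 0.001, -0.0]]
jawyaw now -168.3 roll rad 0.1473 rows 1.0 shift tool [ 0.003   0.0379 -0.1959] M [[-0.001, -0.998, -0.058], [-0.0, -0.058, 0.998], [-1.0, 0.001, -0.0]]
```

View pics/s8.png

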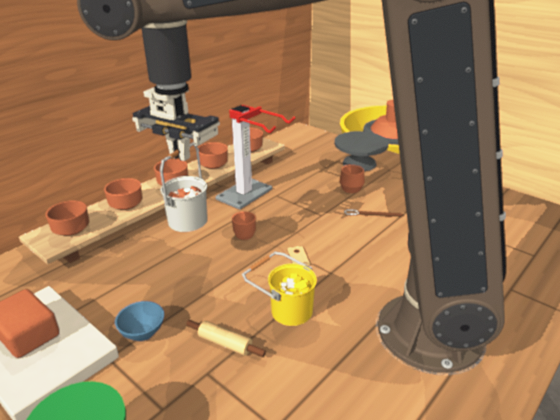

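The pail hangs level in the grip and weighs about 8.9 N, which should sink the hook about 67 mm. I'll carry it to in front of the prong tips.

```bash
python3 -m creep '{"jaw":[1,1,1,1,1,1,1,1,1,1],"translation":[[0,0,0],[0,0,0],[0,0,0],[0,0,0],[0,0.002,-0.006],[0,0.004,-0.012],[0,0.006,-0.018],[0,0.007,-0.023],[0,0.008,-0.025],[0,0.008,-0.025]],"roll":[0.03,0.04,0.05,0.027,0,0,0,0,0,0]}' 25
python3 -m creep '{"jaw":[1,1,1,1,1,1,1,1,1,1],"translation":[[0,0.008,-0.026],[0,0.008,-0.026],[0,0.008,-0.026],[0,0.008,-0.026],[0,0.008,-0.026],[0,0.008,-0.026],[0,0.008,-0.025],[0,0.008,-0.025],[0,0.007,-0.022],[0,0.007,-0.018]],"roll":[0,0,0,0,0,0,0,0,0,0]}' 25
python3 -m creep '{"jaw":[1,1,1,1,1,1,1,1,1,1],"translation":[[0,0.005,-0.012],[0,0.003,-0.006],[0,0.002,-0.002],[0,0,0],[0,0,0],[0,0,0],[0,0,0],[0,0,0],[0,0,0],[0,0,0]],"roll":[0,0,0,0,0,0,0,0,0,0]}' 25
python3 - <<'E'
from plant import *; from h import *
st=get_state(); print(st["tcp_pos"],st["contact_force"],st["gripper_width"])
plan(st,(.50,-.184,.320),3.3)
s=capture("side"); crop(s,170,60,160,120,5,"s9.png");t=capture("top"); crop(t,280,70,130,100,6,"t9.png")
w=capture("wrist"); cv2.imwrite("pics/w9.png",w["image"][:,:,::-1])
E
```

```text
time_s: 14.05
tcp_pos: [0.5671, 0.0842, 0.324]
eef_rot: [-129.4, 90.0, -36.1]
contact_force: [-0.0, -0.8, -8.1]
gripper_width: 0.0108
time_s: 15.05
tcp_pos: [0.5026, -0.1659, 0.3242]
eef_rot: [-127.7, 90.0, -34.5]
contact_force: [0.3, -0.2, -8.0]
gripper_width: 0.011
time_s: 16.05
tcp_pos: [0.4958, -0.1836, 0.3236]
eef_rot: [82.9, 90.0, 176.2]
contact_force: [-0.4, -0.5, -7.6]
gripper_width: 0.0112
[ 0.49583548 -0.18361954  0.32360654] [-0.37161466 -0.52417026 -7.60601033] 0.011204130891272356
jawyaw now -176.7 roll rad 0.0005 rows 0.0 shift tool [ 0.0036 -0.0041 -0.0006] M [[-0.0, -0.998, -0.058], [0.0, -0.058, 0.998], [-1.0, 0.0, 0.0]]
```

View pics/s9.png

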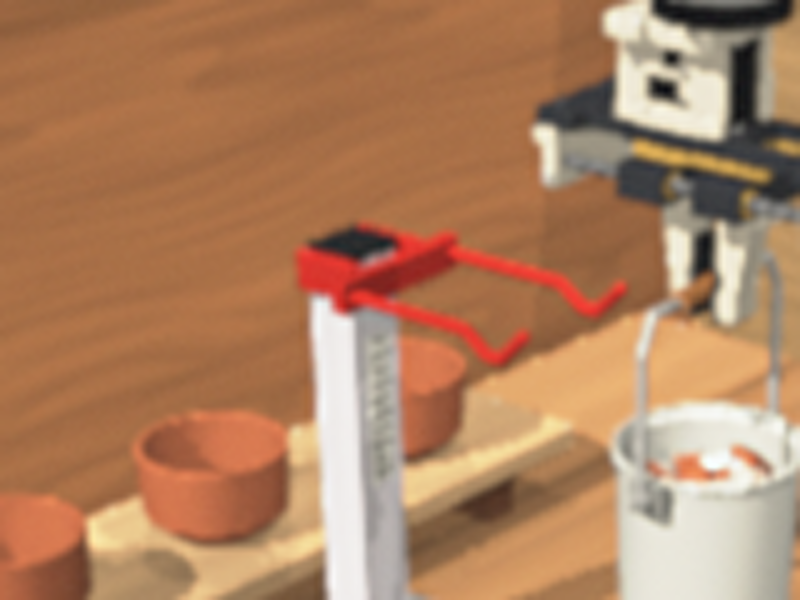

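View pics/w9.png

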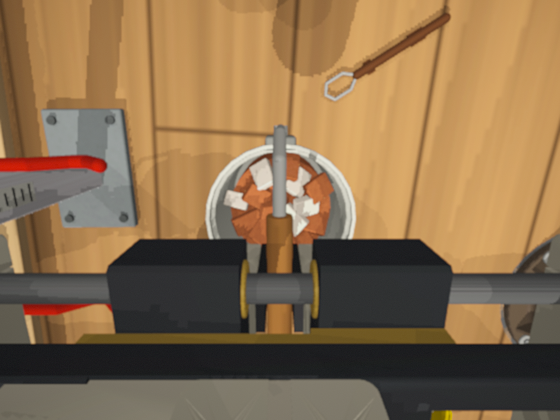

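View pics/t9.png

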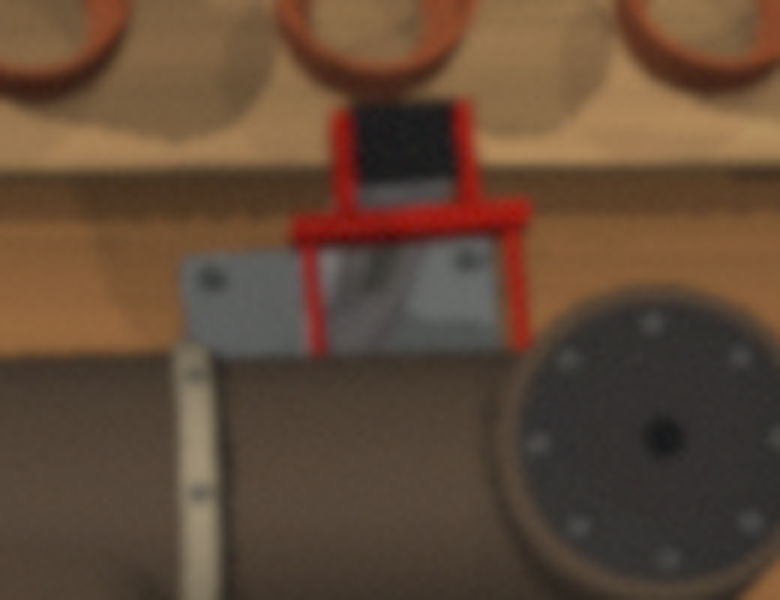

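In the wrist view the right prong runs level with its tip at (104,165), and the bail's far corner is at (280,127). I'll use these to check the sideways alignment.

```bash
python3 - <<'E'
from plant import *; from h import *
np.set_printoptions(precision=4,suppress=True)
st=get_state(); w=capture("wrist"); s=capture("side")
print("tipR wrist@.303",onz(w,(104,165.5),.303,st))
print("tipR tri wrist/side",tri(ray(w,(104,165.5),st),ray(s,(170+623/5,60+287/5))))
print("cornerR wrist@.342",onz(w,(280,129),.342,st))
print("cornerR tri",tri(ray(w,(280,128),st),ray(s,(170+771/5,60+258/5))))
print("cornerL side@.342",onz(s,(170+645/5,60+322/5),.342))
print("wire proj expected corner",proj(w,st["tcp_pos"]+np.array([0.0033,-.056,.019]),st))
M=R.from_euler("xyz",st["eef_rot"],degrees=True).as_matrix()
g=st["tcp_pos"]-M[:,0]*.019; seat=np.array([.6115,-.1778,.29]); print("grip",g,"seat-grip in tool",M.T@(seat-g))
E
```

```text
tipR wrist@.303 [ 0.5933 -0.2245  0.303 ]
tipR tri wrist/side (array([ 0.5922, -0.225 ,  0.3034]), np.float64(0.0018074370003435844))
cornerR wrist@.342 [ 0.4996 -0.2503  0.342 ]
cornerR tri (array([ 0.5007, -0.2498,  0.3359]), np.float64(0.0027390289601469655))
cornerL side@.342 [ 0.4855 -0.1159  0.342 ]
wire proj expected corner [279.6631 155.3034]
grip [ 0.4958 -0.1837  0.3426] seat-grip in tool [ 0.0526 -0.1158 -0.0008]
```

Everything agrees: the bail legs are at ±66 mm about the grip, and the sideways error is about 1 mm. I need 116 mm along tool -y and then to go down. First the insertion at the current height, where the wire clears the tips by about 30 mm.

```bash
python3 -m creep '{"jaw":[1,1,1,1,1,1,1,1,1,1],"translation":[[0,-0.004,0],[0,-0.01,0],[0,-0.015,0],[0,-0.018,0],[0,-0.02,0],[0,-0.018,0],[0,-0.015,0],[0,-0.01,0],[0,-0.005,0],[0,-0.001,0]],"roll":[0,0,0,0,0,0,0,0,0,0]}' 25
python3 -m creep '{"jaw":[1,1,1,1,1,1,1,1,1,1],"translation":[[0.002,0,0],[0.004,0,0],[0.005,0,0],[0.005,0,0],[0.004,0,0],[0.003,0,0],[0.002,0,0],[0,0,0],[0,0,0],[0,0,0]],"roll":[0,0,0,0,0,0,0,0,0,0]}' 25
python3 - <<'E'
from plant import *; from h import *
st=get_state(); print(st["tcp_pos"],st["contact_force"],st["gripper_width"])
M=R.from_euler("xyz",st["eef_rot"],degrees=True).as_matrix()
g=st["tcp_pos"]-M[:,0]*.019; seat=np.array([.612,-.1777,.29]); print("grip",g,"seat-grip in tool",M.T@(seat-g))
s=capture("side"); crop(s,170,60,160,120,5,"s10.png")
w=capture("wrist"); cv2.imwrite("pics/w10.png",w["image"][:,:,::-1])
E
```

```text
time_s: 17.3
tcp_pos: [0.6122, -0.1769, 0.323]
eef_rot: [83.1, 89.9, 176.5]
contact_force: [-0.9, 0.3, -8.4]
gripper_width: 0.0115
time_s: 18.3
tcp_pos: [0.6117, -0.177, 0.2989]
eef_rot: [-106.1, 90.0, -12.8]
contact_force: [-0.4, -0.5, -7.1]
gripper_width: 0.0113
[ 0.61172112 -0.1770146   0.2989131 ] [-0.39046716 -0.53556523 -7.09632567] 0.011276904990259455
grip [ 0.61171386 -0.17701296  0.3179131 ] seat-grip in tool [ 0.02791327 -0.00023531 -0.00069945]
```

View pics/s10.png

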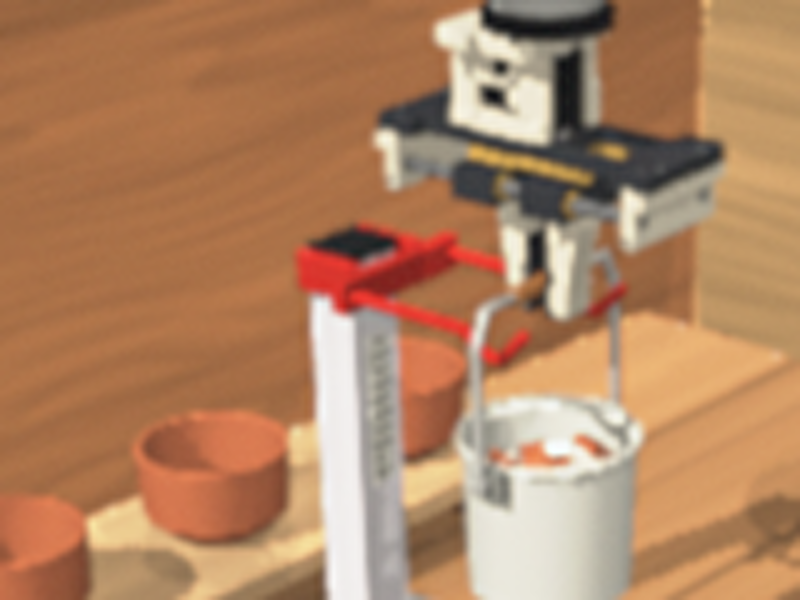

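View pics/w10.png

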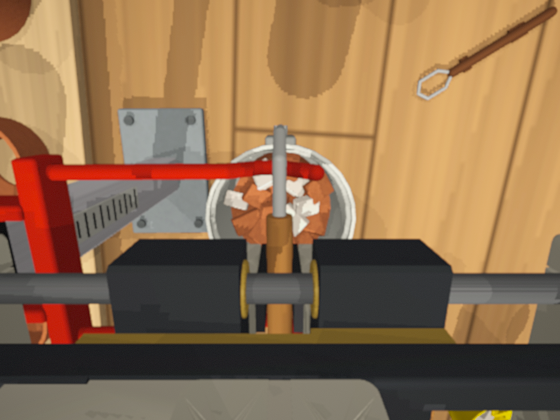

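The wire lies above the prongs between the tips and the seat: prong tip at (320,173), wire at (280,173). I'll lower it slowly.

```bash
python3 - <<'E'
from plant import *; from h import *
st=get_state(); w=capture("wrist")
a=onz(w,(323,173),.303,st); b=onz(w,(280,173),.318,st); print(a,b,b-a)
E
python3 -m creep '{"jaw":[1,1,1,1,1,1,1,1,1,1],"translation":[[0.003,0,0],[0.003,0,0],[0.003,0,0],[0.003,0,0],[0.002,0,0],[0.001,0,0],[0.001,0,0],[0.001,0,0],[0.001,0,0],[0.001,0,0]],"roll":[0,0,0,0,0,0,0,0,0,0]}' 25
python3 -m creep '{"jaw":[1,1,1,1,1,1,1,1,1,1],"translation":[[0.001,0,0],[0.001,0,0],[0.001,0,0],[0.001,0,0],[0.001,0,0],[0.001,0,0],[0.001,0,0],[0.001,0,0],[0.001,0,0],[0.001,0,0]],"roll":[0,0,0,0,0,0,0,0,0,0]}' 25
```

```text
[ 0.59409624 -0.22435166  0.303     ] [ 0.61441228 -0.2255704   0.318     ] [ 0.02031604 -0.00121874  0.015     ]
time_s: 19.45
tcp_pos: [0.6116, -0.177, 0.2796]
eef_rot: [-69.3, 90.0, 24.0]
contact_force: [0.4, -0.3, -8.5]
gripper_width: 0.0112
time_s: 20.45
tcp_pos: [0.6117, -0.177, 0.2697]
eef_rot: [-104.6, 90.0, -11.3]
contact_force: [-0.0, 0.4, -6.7]
gripper_width: 0.0113
```

```bash
python3 -m creep '{"jaw":[1,1,1,1,1,1,1,1,1,1],"translation":[[0.001,0,0],[0.001,0,0],[0.001,0,0],[0.0015,0,0],[0.0015,0,0],[0.0015,0,0],[0.0015,0,0],[0.0015,0,0],[0.0015,0,0],[0.001,0,0]],"roll":[0,0,0,0,0,0,0,0,0,0]}' 25
python3 - <<'E'
from plant import *; from h import *
st=get_state(); print(st["tcp_pos"],st["contact_force"],st["gripper_width"])
s=capture("side"); crop(s,170,60,160,120,5,"s11.png")
w=capture("wrist"); cv2.imwrite("pics/w11.png",w["image"][:,:,::-1])
E
```

```text
time_s: 21.45
tcp_pos: [0.6117, -0.177, 0.2566]
eef_rot: [-118.7, 90.0, -25.4]
contact_force: [1.2, 0.0, -5.3]
gripper_width: 0.0109
[ 0.61167311 -0.17700606  0.25659854] [ 1.20619316  0.04248285 -5.25420834] 0.010940217496363008
```

View pics/s11.png

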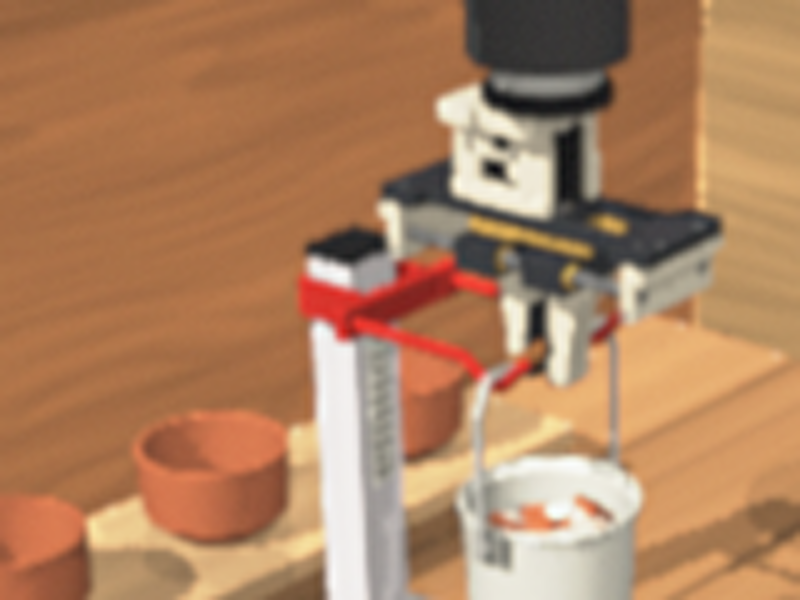

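View pics/w11.png

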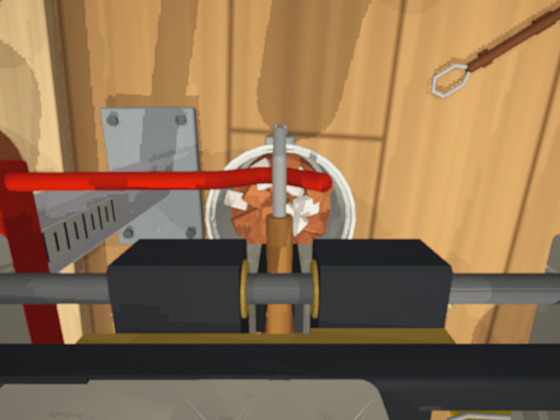

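The hook is engaged and has sunk about 15 mm, with the wire in the saddle. I'll keep lowering slowly.

```bash
python3 -m creep '{"jaw":[1,1,1,1,1,1,1,1,1,1],"translation":[[0.0015,0,0],[0.002,0,0],[0.002,0,0],[0.002,0,0],[0.002,0,0],[0.002,0,0],[0.002,0,0],[0.002,0,0],[0.002,0,0],[0.002,0,0]],"roll":[0,0,0,0,0,0,0,0,0,0]}' 25
python3 -m creep '{"jaw":[1,1,1,1,1,1,1,1,1,1],"translation":[[0.002,0,0],[0.002,0,0],[0.002,0,0],[0.002,0,0],[0.001,0,0],[0.001,0,0],[0.001,0,0],[0.001,0,0],[0.001,0,0],[0.001,0,0]],"roll":[0,0,0,0,0,0,0,0,0,0]}' 25
python3 -m creep '{"jaw":[1,1,1,1,1,1,1,1,1,1],"translation":[[0.001,0,0],[0.001,0,0],[0.001,0,0],[0.001,0,0],[0,0,0],[0,0,0],[0,0,0],[0,0,0],[0,0,0],[0,0,0]],"roll":[0,0,0,0,0,0,0,0,0,0]}' 25
python3 - <<'E'
from plant import *; from h import *
f=[]
for i in range(12):
    capture("side"); st=get_state(); f.append([*st["contact_force"],st["tcp_pos"][2]])
f=np.array(f); print(f.mean(0),f.std(0))
s=capture("side"); crop(s,170,60,160,150,4,"s12.png")
E
```

```text
time_s: 22.55
tcp_pos: [0.6117, -0.177, 0.2372]
eef_rot: [-108.6, 90.0, -15.3]
contact_force: [2.1, 0.3, -2.5]
gripper_width: 0.0115
time_s: 23.55
tcp_pos: [0.6117, -0.177, 0.2232]
eef_rot: [-108.1, 90.0, -14.8]
contact_force: [3.1, -0.9, -0.7]
gripper_width: 0.011
time_s: 24.55
tcp_pos: [0.6117, -0.177, 0.2193]
eef_rot: [-96.1, 90.0, -2.8]
contact_force: [2.2, -0.0, -1.0]
gripper_width: 0.0109
[ 2.5864503  -0.5489333  -0.76333949  0.21919814] [3.87746842e-01 3.73319651e-01 5.40784523e-01 2.03179357e-05]
```

View pics/s12.png

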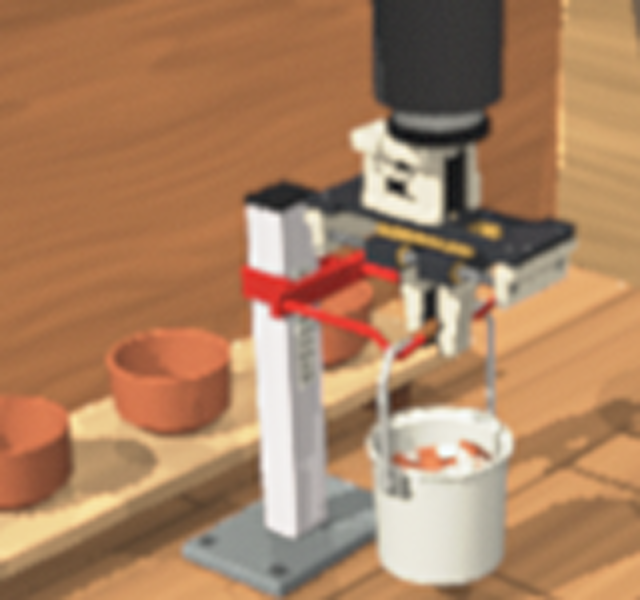

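About 0.8 N still has to go over to the balance. There is also a +2.6 N push along x, so the wire sits on the tip-side slope of the saddle and the seat lies a little further +x. I'll creep that way to relieve it.

```bash
cat > meas.py <<'E'
from plant import *; from h import *
f=[]
for i in range(10):
    capture("wrist"); st=get_state(); f.append([*st["contact_force"],*st["tcp_pos"],st["gripper_width"]])
f=np.array(f); np.set_printoptions(precision=4,suppress=True); print(st["time_s"],f.mean(0),"se",f[:,:3].std(0)/10**.5)
E
python3 -m creep '{"jaw":[1,1,1,1,1,1,1,1,1,1],"translation":[[0,-0.0005,0],[0,-0.0005,0],[0,-0.0005,0],[0,-0.0005,0],[0,0,0],[0,0,0],[0,0,0],[0,0,0],[0,0,0],[0,0,0]],"roll":[0,0,0,0,0,0,0,0,0,0]}' 25
python3 meas.py
```

```text
time_s: 26.2
tcp_pos: [0.6136, -0.1768, 0.2192]
eef_rot: [-8.6, 90.0, 84.7]
contact_force: [1.3, 1.4, -1.3]
gripper_width: 0.0108
26.7 [ 1.4938  0.9283 -1.7708  0.6136 -0.1768  0.2192  0.0111] se [0.1974 0.0997 0.1221]
```

```bash
python3 -m creep '{"jaw":[1,1,1,1,1,1,1,1,1,1],"translation":[[0,-0.0005,0],[0,-0.0005,0],[0,-0.0005,0],[0,-0.0005,0],[0,0,0],[0,0,0],[0,0,0],[0,0,0],[0,0,0],[0,0,0]],"roll":[0,0,0,0,0,0,0,0,0,0]}' 25
python3 meas.py
python3 - <<'E'
from plant import *; from h import *
s=capture("side"); crop(s,220,110,100,75,8,"s13.png")
w=capture("wrist"); cv2.imwrite("pics/w13.png",w["image"][:,:,::-1])
E
```

```text
time_s: 27.7
tcp_pos: [0.6155, -0.1769, 0.2192]
eef_rot: [134.2, 90.0, -132.5]
contact_force: [-3.0, -0.0, -0.6]
gripper_width: 0.0113
28.2 [-4.637  -0.6819 -1.2225  0.6156 -0.1768  0.2192  0.0111] se [0.1327 0.1128 0.094 ]
```

View pics/s13.png

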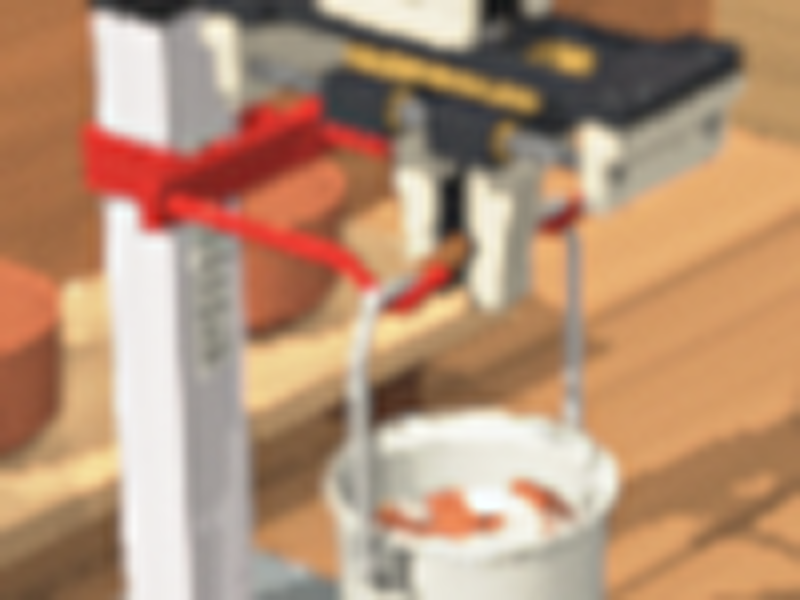

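View pics/w13.png

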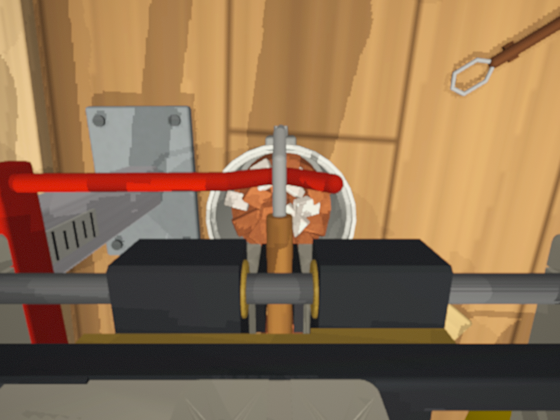

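The push reversed to −4.6 N, so the seat centre is at about x = 0.614. I'll go back 1.5 mm.

```bash
python3 -m creep '{"jaw":[1,1,1,1,1,1,1,1,1,1],"translation":[[0,0.0005,0],[0,0.0005,0],[0,0.0005,0],[0,0,0],[0,0,0],[0,0,0],[0,0,0],[0,0,0],[0,0,0],[0,0,0]],"roll":[0,0,0,0,0,0,0,0,0,0]}' 25
python3 meas.py
```

```text
time_s: 29.3
tcp_pos: [0.6144, -0.1767, 0.2193]
eef_rot: [-91.7, 90.0, 1.6]
contact_force: [4.8, 0.2, -1.4]
gripper_width: 0.0109
29.8 [ 4.7759 -0.4287 -1.0539  0.6144 -0.1767  0.2193  0.0111] se [0.1672 0.1619 0.0673]
```

That is stiction hysteresis of ±4.7 N, which means the wire is already at the saddle bottom. Half a step forward should relax it.

```bash
python3 -m creep '{"jaw":[1,1,1,1,1,1,1,1,1,1],"translation":[[0,-0.0003,0],[0,-0.0003,0],[0,0,0],[0.001,0,0],[0.001,0,0],[0.001,0,0],[0,0,0],[0,0,0],[0,0,0],[0,0,0]],"roll":[0,0,0,0,0,0,0,0,0,0]}' 25
python3 meas.py
```

```text
time_s: 30.8
tcp_pos: [0.6145, -0.1767, 0.2161]
eef_rot: [69.0, 90.0, 162.3]
contact_force: [1.8, 0.2, -0.7]
gripper_width: 0.0109
31.3 [ 1.5759  0.3719 -0.9363  0.6146 -0.1768  0.2161  0.0112] se [0.1396 0.1082 0.1394]
```

The force reading puts the balance point 7 mm lower, at TCP z = 0.209. The weight of about 8.1 N, a sink of 62 mm, gives the same value. I'll go 5 mm further down.

```bash
python3 -m creep '{"jaw":[1,1,1,1,1,1,1,1,1,1],"translation":[[0.001,-0.0002,0],[0.001,0,0],[0.001,0,0],[0.001,0,0],[0.001,0,0],[0,0,0],[0,0,0],[0,0,0],[0,0,0],[0,0,0]],"roll":[0,0,0,0,0,0,0,0,0,0]}' 25
python3 meas.py
```

```text
time_s: 32.3
tcp_pos: [0.6147, -0.1768, 0.2111]
eef_rot: [84.3, 90.0, 177.7]
contact_force: [-1.2, 0.8, -0.7]
gripper_width: 0.0113
32.8 [-1.5151  0.7044 -0.0843  0.6147 -0.1768  0.2111  0.0111] se [0.1852 0.1139 0.1727]
```

The net vertical load on the tool is now about 0 (−0.1 ± 0.2 N), so the balance carries the pail. I'll go down one more millimetre and ease the fingers open.

```bash
python3 -m creep '{"jaw":[1,1,1,1,0.74,0.72,0.7,0.66,0.6,0.55],"translation":[[0.001,0,0],[0,0,0],[0,0,0],[0,0,0],[0,0,0],[0,0,0],[0,0,0],[0,0,0],[0,0,0],[0,0,0]],"roll":[0,0,0,0,0,0,0,0,0,0]}' 6
python3 meas.py
python3 - <<'E'
from plant import *; from h import *
s=capture("side"); crop(s,200,100,120,120,5,"s14.png")
w=capture("wrist"); cv2.imwrite("pics/w14.png",w["image"][:,:,::-1])
E
```

```text
time_s: 33.8
tcp_pos: [0.6152, -0.1768, 0.2103]
eef_rot: [-101.8, 90.0, -8.5]
contact_force: [0.9, 0.4, 0.3]
gripper_width: 0.0187
34.3 [-0.0235 -0.0998 -0.0277  0.615  -0.1768  0.2102  0.0197] se [0.1421 0.1222 0.0972]
```

View pics/s14.png

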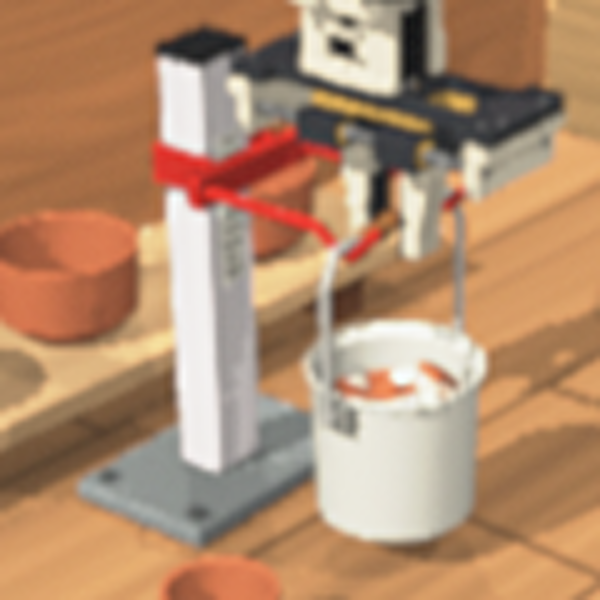

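View pics/w14.png

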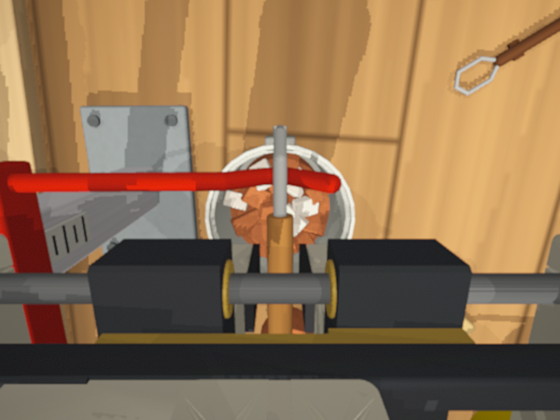

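The pail hangs in the saddles with the fingers loose (opening 20 mm, no force). I'll open a little more and withdraw straight up.

```bash
python3 -m creep '{"jaw":[0.4,0.3,0.2,0.2,0.2,0.2,0.2,0.2,0.2,0.2],"translation":[[0,0,0],[0,0,0],[0,0,0],[-0.003,0,0],[-0.006,0,0],[-0.01,0,0],[-0.012,0,0],[-0.015,0,0],[-0.02,0,0],[-0.02,0,0]],"roll":[0,0,0,0,0,0,0,0,0,0]}' 6
python3 -m creep '{"jaw":[0.2,0.2,0.2,0.2,0.2,0.2,0.2,0.2,0.2,0.2],"translation":[[-0.02,0,0],[-0.02,0,0],[-0.02,0,0],[-0.015,0,0],[-0.005,0,0],[0,0,0],[0,0,0],[0,0,0],[0,0,0],[0,0,0]],"roll":[0,0,0,0,0,0,0,0,0,0]}' 6
python3 - <<'E'
from plant import *; from h import *
np.set_printoptions(precision=4,suppress=True)
st=get_state(); print(st["time_s"],st["tcp_pos"],st["contact_force"])
s=capture("side"); crop(s,200,80,150,150,4,"s15.png")
w=capture("wrist"); cv2.imwrite("pics/w15.png",w["image"][:,:,::-1])
E
```

```text
time_s: 35.4
tcp_pos: [0.6149, -0.1769, 0.2981]
eef_rot: [-106.4, 89.9, -13.1]
contact_force: [1.1, -0.2, -0.1]
gripper_width: 0.0351
time_s: 36.4
tcp_pos: [0.6148, -0.1768, 0.3756]
eef_rot: [85.3, 89.9, 178.6]
contact_force: [-0.3, 0.4, -0.3]
gripper_width: 0.0348
36.4 [ 0.6148 -0.1768  0.3756] [-0.3444  0.356  -0.2579]
```

View pics/s15.png

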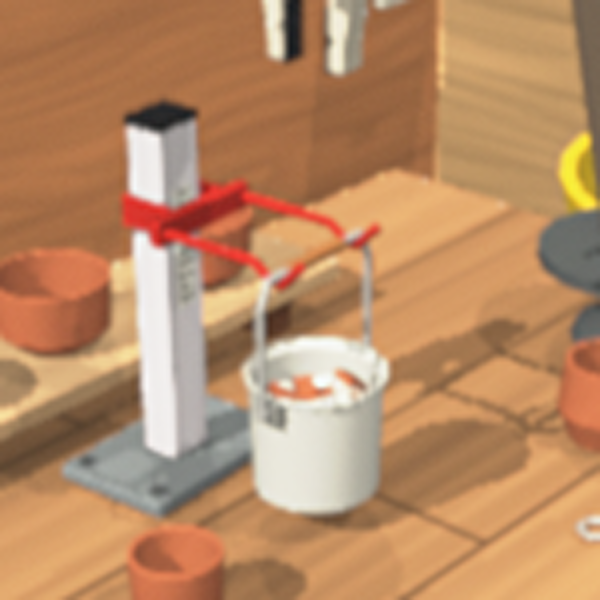

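View pics/w15.png

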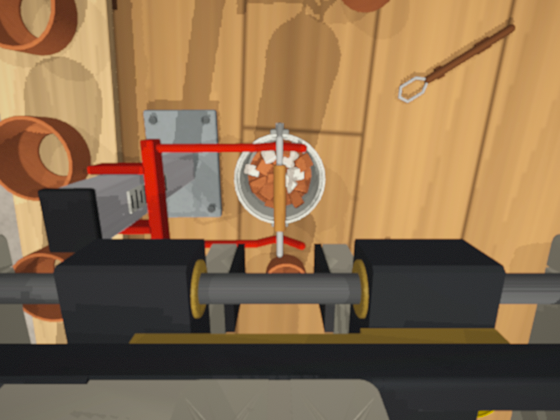

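The pail hangs level by its bail on both prongs, with the grip centred between them in the wrist view (280,195). I'll check that it is still, its height and the bystanders before handing in.

```bash
python3 -m creep '{"jaw":[0.2,0.2,0.2,0.2,0.2,0.2,0.2,0.2,0.2,0.2],"translation":[[-0.005,0,0],[-0.005,0,0],[0,0,0],[0,0,0],[0,0,0],[0,0,0],[0,0,0],[0,0,0],[0,0,0],[0,0,0]],"roll":[0,0,0,0,0,0,0,0,0,0]}' 6
python3 - <<'E'
from plant import *; from h import *
np.set_printoptions(precision=4,suppress=True)
a=capture("side")
for i in range(5): b=capture("side")
d=np.abs(a["image"][120:230,240:310].astype(int)-b["image"][120:230,240:310]); print("max diff",d.max(),"mean",d.mean())
st=get_state(); w=capture("wrist")
p,e=tri(ray(w,(280,195-3),st),ray(b,(200+316/4,80+252/4)));print("grip rough",p,e)
bo=ray(b,(200+318/4,80+513/4)); 
o0=cv2.imread("pics/side0.png")[:,:,::-1].astype(int)
df=np.abs(o0-b["image"]).sum(2)
for n,(x,y) in dict(cup=(243,225),bowl=(140,320),roller=(225,337),jar=(350,178),rib=(298,255),loop=(350,212)).items(): print(n,df[y-10:y+10,x-12:x+12].mean())
E
python3 - <<'E'
from plant import *; from h import *
w=capture("wrist"); cv2.imwrite("pics/w16.png",w["image"][:,:,::-1]); s=capture("side"); cv2.imwrite("pics/s16.png",s["image"][:,:,::-1])
st=get_state()
hsv=cv2.cvtColor(w["image"],cv2.COLOR_RGB2HSV); g=cv2.inRange(hsv,(5,150,60),(20,255,230)); print(np.argwhere(g[150:240,270:290]>0).mean(0)+[150,270])
E
```

```text
time_s: 37.5
tcp_pos: [0.6149, -0.1768, 0.3861]
eef_rot: [87.0, 90.0, -179.6]
contact_force: [0.2, -0.1, 0.5]
gripper_width: 0.0356
max diff 5 mean 0.7182683982683983
grip rough [ 0.6138 -0.1792  0.2298] 0.0013117745448120016
cup 51.53125
bowl 37.02291666666667
roller 28.916666666666668
jar 48.0375
rib 32.11666666666667
loop 73.375
[192.43473792 278.45837616]
```

View pics/s16.png

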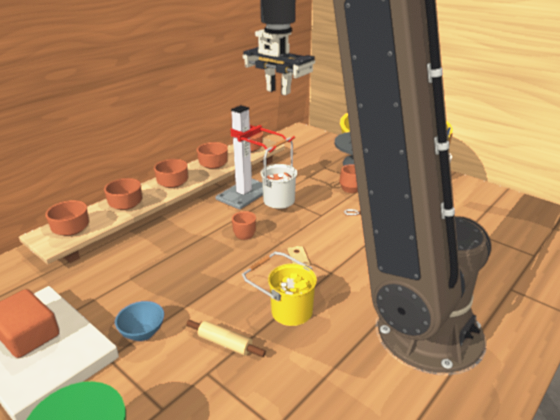

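View pics/w16.png

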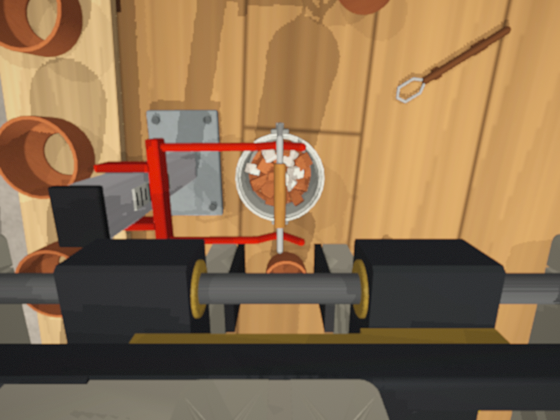

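The pail is still: the picture change over 0.25 s is only noise. The grip is at z = 0.230, so the sink is about 60 mm and the underside is about 35 mm up. All the bystanders sit at the same pixels as at the start; the shading changes come from the arm's shadow. I'll hand the job in.

```bash
python3 -c "
from plant import *
print(close_job())"
```

```text
the job is handed in; nothing more can be done
None
```

The white pail is hanging by its bail in the red twin hook and the job is handed in; no verdict was reported.

**What I did**
- I pinched the bail at 3 N for the first 45°, then pushed it upright with loose fingers while the pail stayed standing.
- I gripped the bail, lifted the pail, brought the bail over the prongs from their tips, and lowered it at 10–20 mm/s.
- I let go only when the tool read about 0 N vertical load, then withdrew straight up. The job took about 38 s of the 72 s allowed.

**Last checks**
- **Sink:** the grip was at about (0.614, −0.179, 0.230). That is about 60 mm of sink, in line with the roughly 8.1 N weight I measured.
- **Height and tilt:** the underside was about 35 mm off the table, worked out from the grip height. The pail looked level in the side view.
- **Stillness:** the picture changed only by noise over 0.25 s, and the robot was clear of everything.
- **Bystanders:** the cup, bowl, jar, rib, roller and loop tool looked to be where they started. I judged this by eye, since the arm's shadow upset the pixel comparison, and the arm hides part of the loop tool in the last side view.

**Disagreements**
- The first two-camera measurement put the flat grip 7 mm too high; wrist-camera rays corrected it to about 91–95 mm.
- In the saddle, sideways forces of up to ±4.8 N built up from the wire sticking. I had eased them to about −1.5 N before letting go.
- While pinched, the bail pulled up on the pail with about 4 N at 45°, but the pail did not visibly tip.
- I could not measure the hook's speed directly.

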